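# Hold a logger's bayonet battery cover at its half-way test position

### The job

Fit the loose black bayonet cover (the one with the straight grip bar) into the battery well of the grey logger: line its bar up with the entry slots and, before turning it, press it straight down until its flange is flush on the collar and keep it pressed there for a moment. Then turn it clockwise seen from above to the half-way (test) mark, 45 degrees, short of the lock click, never letting it reach the lock, and finish while still holding the bar there in the gripper, against the return spring. Leave the other things on the bench where they are.

Things in the scene. Friction and masses are not known exactly. Their poses are not given: they have to be found in the camera images.
- cover_bar (a point): Centre of the grip bar of the loose black bayonet cover (110 g, starts upright on its plug). Bar 50 mm long along x, 16 mm thick along y, 28 mm high along z (up). It stands on a round flange 64 mm across, 6 mm thick (its top 14 mm below this point, its underside 20 mm below). A half turn about z gives the same cover.
- well_mouth (a point): Centre of the round mouth (47 mm across) of the battery well, on top of the collar, 80 mm above the bench. Two opposite entry slots for the lugs lie along +x and -x: 11 mm wide, reaching past 30 mm from the axis. With the cover flush its bar's centre is 20 mm above this point; turned under the collar's tabs it has 1.5 mm of vertical play.
- logger: Grey logger housing 150 x 150 mm, fixed, origin under the well, x as for the mouth; aluminium collar 92 mm across on top. Black marks on the collar, on both sides: short at the slots, long 45 deg clockwise (half-way test mark), double 90 deg clockwise (lock). Turning anticlockwise is blocked.
- contact (a joint): Sprung brass contact in the well: metres pushed down, 0 free, 0.008 with the cover flush. It pushes the cover up with 1.5 N at first touch (flange 8 mm above the collar) and 5 N when flush, so the cover must be pressed down until it has turned under the tabs.
- lock_ring (a joint): Sprung ring hidden in the well, driven by the cover's lugs: rad, 0 at rest, grows clockwise seen from above, at most 1.46. The lugs meet it after about 0.1 rad, so it reads about 0.1 less than the cover's turn: 0.68 at the half-way mark. It turns the cover back with 0.04 N m at 0, 0.18 N m half-way. The lock clicks from 1.25 on.
- blank_mid (a point): Middle (half-way up) of a blank cover, not to be used: same flange, but a round knob 26 mm across in place of the bar and no lugs; 48 mm high, standing.
- cell0_mid (a point): Middle of a standing battery cell, 33 mm across, 60 mm high; bystander.
- cell1_mid (a point): Middle of a second standing battery cell, 33 mm across, 60 mm high; bystander.
- tape: Roll of amber packing tape lying flat, 90 mm across, 24 mm high, origin under its centre; bystander.
- screwdriver: Screwdriver 170 mm long lying on the bench along its x; bystander.
- mug: White mug, 80 mm across, 92 mm high, origin under its centre, handle to its +y; bystander.
- tray: Blue parts tray, 110 x 150 x 35 mm, origin under its centre; bystander.
- carton: Small closed cardboard carton, 120 x 90 x 70 mm, origin under its centre; bystander.
- cover: The same cover; origin at the centre of its plug's foot, axes as for its bar. Under the flange a round plug 44 mm across, 24 mm long, its lowest 6 mm tapering to 32 mm. Two opposite lugs 8 mm wide, 5 mm thick, reach 28.5 mm from the axis in line with the bar (+x and -x), their undersides 11.5 mm above the foot.
Not all that is in view belongs to the job. Leave any blue or yellow look-alike of the cover alone.

How it is judged:
On the way, in this order (a step that is already met when the one before it is completed fails the run):
1. the cover is pressed flush into the well, its bar still in line with the entry slots (horizontal distance between cover_bar and well_mouth below 0.005 m and z of cover_bar in the frame of well_mouth below 0.0225 m and angle between cover_bar's own z axis and vertical below 0.12 rad and angle between the x axis of cover_bar and the x axis of well_mouth, either way round below 0.2 rad), for 0.2 s.
2. the cover is turned clockwise to the half-way mark, its lugs under the tabs (horizontal distance between cover_bar and well_mouth below 0.005 m and z of cover_bar in the frame of well_mouth below 0.024 m and angle between cover_bar's own z axis and vertical below 0.12 rad and angle between the x axis of cover_bar and the x axis of well_mouth, either way round between 0.635 and 0.935 rad and value of joint lock_ring between 0.45 and 0.95 rad), for 0.3 s.
At the end, for the whole second after the job is handed in: The cover sits in the well (axis within 5 mm, flange within 4 mm of the collar, tilt under 0.12 rad), turned clockwise to within 0.15 rad of the 45 degree mark with the lock ring driven to between 0.45 and 0.95 rad, still, and the fingers still hold it (all of step 2 and contact force between the fingers and cover above 1 N and angular speed of cover below 0.2 rad/s); the arm keeps its last pose, push and grip.
It fails at once if the lock clicks (lock ring past 1.25 rad) (value of joint lock_ring above 1.25 rad).
It fails at once if a bystander is moved by more than 40 mm (distance of any of blank_mid, cell0_mid, cell1_mid, tape, screwdriver, mug, tray, carton from where it was at the start of the episode above 0.04 m).
It also fails if it takes over 64 s, if anything falls off the work surface, if the arm or the gripper's body presses on something with over 40 N, if the wrist force passes 120 N, or if a joint passes its speed limit or range.

### The arm

A 7-joint arm with a two-finger parallel gripper is mounted at the origin on the work surface. World frame = base frame: x ahead of the robot, y to its left, z up, the work surface at z = 0. Lengths are in m, angles in rad, forces in N, time in s.
With the tool pointing down it reaches from about 0.4 to 0.85 m from the base axis. Payload 10.4 kg.
Tool frame: the origin (TCP) lies between the finger pads; the fingertips stand ahead of it and the grasp point (between the pads) lies 5 mm behind it (manip.tip_extent is the z of the fingertips in the tool frame, in m); z points along the fingers, y is the line along which they close (so a half turn about z gives the same grasp; the last joint's range is limited). The gripper opens to 85 mm and grips with 20 to 120 N. Pads are 22 mm wide; open, the fingers measure 114 mm over their backs; the gripper's body (76 mm by 85 mm) begins 54 mm behind the grasp point. The pads swing forward as they close: fully open they stand 13 mm farther back than shut.
Start: joints at [1.293, 0.332, -0.065, 1.46, 0.022, 1.35, -0.088], TCP at [0.158, -0.605, 0.245] pointing down, gripper open.
Joint ranges: [-2.6, 2.6], [-0.5, 2.12], [-1.47, 1.34], [0.16, 2.42], [-1.27, 4.41], [0.06, 2.06], [-2.6, 2.6]. Speed limits (rad/s): [2.22, 2.22, 2.79, 2.79, 3.14, 3.14, 3.14].

### API

Orientations are given as a unit quaternion [x, y, z, w].
In Python, from workcell import status, viewer, manip gives the robot as it stands.
- The arm moves only by the tool play_rows, never from a script. Its argument "plan" is one flat list of numbers, 7 for each row, row after row: the turn, a rotation vector about the tool's x, y, z in degrees, then the shift along the tool's x, y, z in m, then the opening, from 0 (shut) to 1 (fully open). In form: [ax, ay, az, dx, dy, dz, grip, ax, ay, az, dx, dy, dz, grip, ...]. A call has 1 to 20 rows; each row is the pose to reach, as a shift and turn from the pose commanded when the call began, along the tool's axes at that moment; what a row does not reach only later rows make up. A row lasts 1/8 s, in which the tool goes at most 62.5 mm and 10.7 degrees, less where a joint would pass 70% of its speed; a pose out of reach is approached as far as the arm can. A call with a gripper value outside its range is refused whole. The fingers move at their own pace and stop on an object; "squeeze" is the grip in N (left out, the last holds). Time passes only in rows, so rows that repeat a pose let the fingers close. It gives the time, the measured TCP pose, the force, the opening and the grip force at its end, in the units of the state.
- status.get_obs(): the state, without advancing time (a new reading comes with each control period).
- viewer.camera(name): name is "scene" or "top" or "wrist"; returns the picture (384x512x3 uint8, red, green, blue); there is no depth.
- viewer.camera_model(name): a dict with "fx", "fy", "cx", "cy" (pixels), "R" (3x3) and "t" (3): a world point X has camera coordinates R X + t. Camera axes: x right, y down, z forward; pixel columns grow to the right and rows downward; lengths in m; the calibration is good to about 2 mm. A picture is of the moment at which its call begins: read the wrist's pose just before it. camera_model takes no time and is no camera call; for the wrist camera it gives the pose at the moment of the call.
- manip.hand_in(): hands the job in; it is judged then, once.
The state is a dict: "clock": time; "joint_pos": joint angles; "joint_velocities": joint speeds; "tau": joint torques, N m; "position": TCP position; "ee_rot": TCP orientation; "ft_force": force on the tool from outside, world axes, zero at the start; "torque": the same for the moment, N m; "grip_width": opening from 0.0 (shut) to 1.0 (fully open); "grasp_force": force on a finger pad.
Only numpy, scipy, OpenCV 4.12 (cv2) and the standard library are available. Lean on these libraries where they do the work, as an engineer would, in place of code of your own. Each camera call takes 0.05 s, during which the arm holds its last target. There are 200 camera calls.

## Working session

There is one attempt and no reset: what is moved stays moved. The work goes in short steps, Python scripts to look and compute and a tool call to move; the robot and the scene stay as the last step left them, time stands still between calls to the robot, and variables do not carry over. Pictures are saved under pics/ and viewed, at most 10 in all, crops included, and the job is handed in when it is done.

Besides the shell and the picture viewer there is one more tool, called after "Emit:" in YAML: its name, and indented under it one key for each argument. play_rows: Moves the arm, as the interface text tells. Its arguments: {"type":"object","properties":{"plan":{"type":"array","items":{"type":"number"}},"squeeze":{"type":"number"}},"required":["plan"]}

```bash
mkdir -p pics
cat > h.py <<'E'
import numpy as np, cv2
from workcell import status, viewer, manip
def snap(name,fn):
    m=viewer.camera_model(name); im=viewer.camera(name)
    cv2.imwrite('pics/'+fn,cv2.cvtColor(im,cv2.COLOR_RGB2BGR)); return im,m
def ray(m,u,v,z):
    R=np.array(m['R']);t=np.array(m['t']);c=-R.T@t
    d=R.T@np.array([(u-m['cx'])/m['fx'],(v-m['cy'])/m['fy'],1]); return c+d*(z-c[2])/d[2]
def proj(m,X):
    p=np.array(m['R'])@np.array(X)+np.array(m['t']); return np.array([m['fx']*p[0]/p[2]+m['cx'],m['fy']*p[1]/p[2]+m['cy']])
E
python3 - <<'E'
from h import *
import json
a,m=snap('top','top0.png'); b,n=snap('scene','scene0.png')
cv2.imwrite('pics/both0.png',cv2.cvtColor(np.vstack([a,b])[:, :],cv2.COLOR_RGB2BGR))
for k in('top','scene'):
    q=viewer.camera_model(k);print(k,q['fx'],np.round(-np.array(q['R']).T@q['t'],3))
print(status.get_obs(),manip.tip_extent)
E
```

```text
top 426.3556425289617 [ 0.365 -0.043  1.136]
scene 434.61866085106027 [ 1.288 -0.622  0.912]
{'clock': 0.1, 'joint_pos': array([ 1.29341405,  0.33279966, -0.06471219,  1.46087407,  0.02161151,
        1.34987716, -0.08853453]), 'joint_velocities': array([ 0.00098834, -0.00200434,  0.00064551, -0.00264115, -0.00075258,
       -0.00087842,  0.00089556]), 'tau': array([ 1.97777925e-03, -6.26748276e+01,  4.95759014e-02, -3.92433178e+01,
        1.63328525e-02,  7.05135462e-03, -2.58221758e-05]), 'position': array([ 0.15744293, -0.60451561,  0.24459314]), 'ee_rot': array([ 9.91896577e-01,  1.27046381e-01, -1.11946299e-04, -6.21131825e-04]), 'ft_force': array([-0.04196348, -0.24024179, -0.5760069 ]), 'torque': array([-0.01210995,  0.01250056, -0.04458077]), 'grasp_force': 0.0, 'grip_width': 0.9994602040528774} 0.014
```

View pics/top0.png

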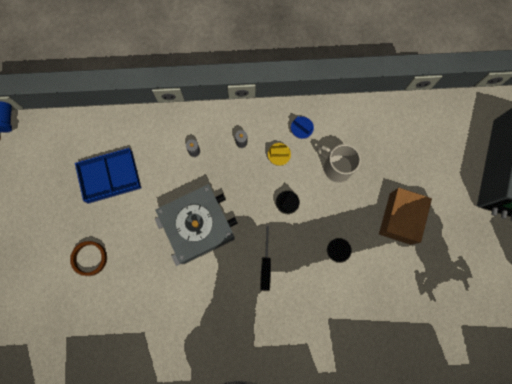

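View pics/scene0.png

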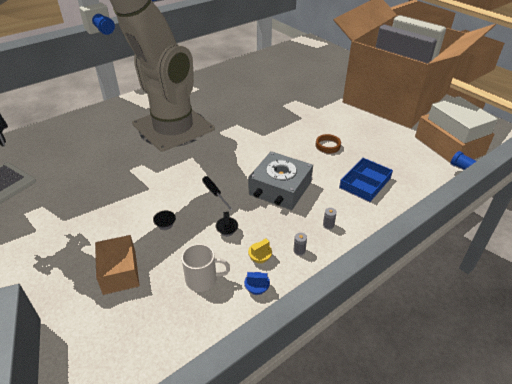

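Two black candidates: top (288,202) / scene (227,223), and top (339,250) / scene (164,218). The blue and yellow ones are look-alikes to leave alone. I'll enlarge both candidates and the well.

Run:
```python
from h import *
a=cv2.imread('pics/top0.png');b=cv2.imread('pics/scene0.png')
def c(i,u,v,r,g): 
    x=cv2.resize(i[v-r:v+r,u-r:u+r],(390,290) if 0 else (290,290),interpolation=cv2.INTER_CUBIC)
    return (255*(x/255.)**g).astype('uint8')
cv2.imwrite('pics/crop1.png',np.vstack([np.hstack([c(a,288,202,22,.4),c(a,339,250,22,.4)]),np.hstack([c(b,227,221,22,.4),c(b,164,218,22,.4)])]))
cv2.imwrite('pics/crop2.png',cv2.resize(a[180:270,145:245],(800,600*6//5*1 if 0 else 600),interpolation=cv2.INTER_CUBIC))
```

```text
(no output)
```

View pics/crop1.png

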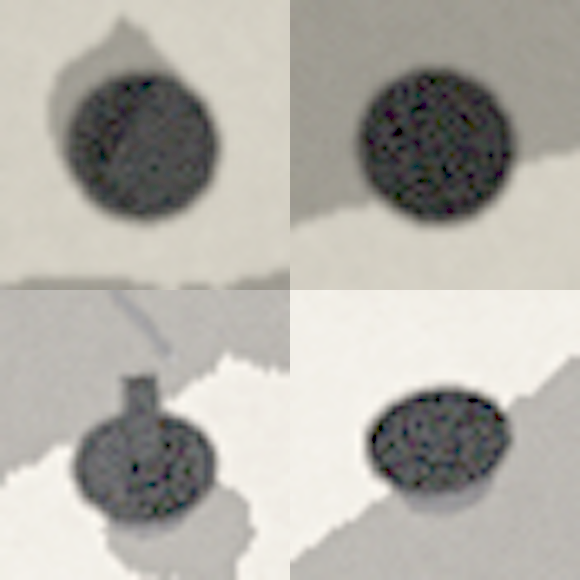

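View pics/crop2.png

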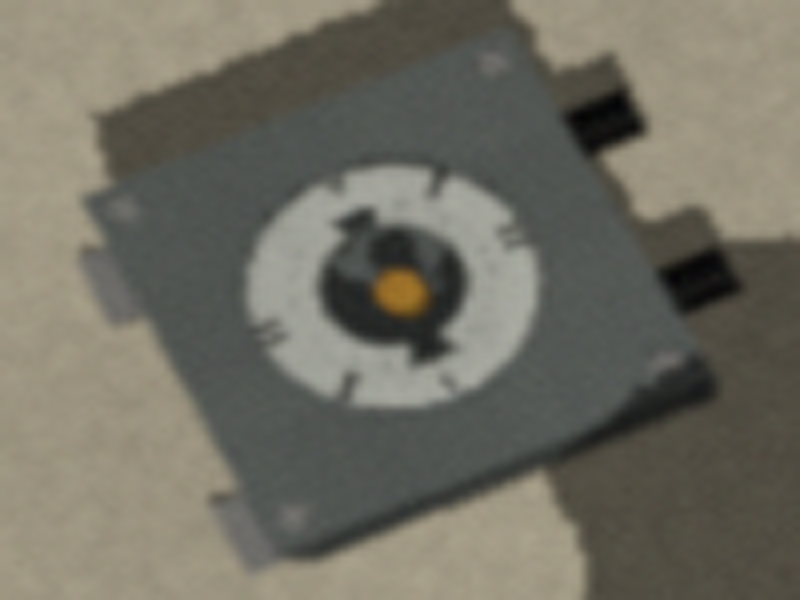

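The cover with the bar is at top (288,202): in the scene view its 16 mm bar stands up end-on. The other, at (339,250), is the low-knobbed blank. The well mouth is near top (194,223), with slots towards (189,213) and (199,232).

Run:
```python
from h import *
m=viewer.camera_model('top')
for n,u,v,z in [('cover',288,202,.03),('blank',339,250,.03),('mouth',194.4,222.75,.08),('s1',189.4,213.3,.08),('s2',199,232.2,.08),('mug',343,160,.09)]: print(n,ray(m,u,v,z).round(4))
w=viewer.camera_model('wrist');R=np.array(w['R']);print(w['fx'],(-R.T@w['t']).round(3));print(R.round(2))
from scipy.spatial.transform import Rotation as Ro
print(Ro.from_quat(status.get_obs()['ee_rot']).as_matrix().round(3))
```

```text
cover [ 0.5674 -0.1573  0.03  ]
blank [ 0.4346 -0.2796  0.03  ]
mouth [0.5183 0.0849 0.08  ]
s1 [0.5428 0.0968 0.08  ]
s2 [0.4941 0.0742 0.08  ]
mug [ 0.6577 -0.2992  0.09  ]
265.9456712231158 [ 0.221 -0.588  0.372]
[[ 0.25 -0.97 -0.  ]
 [-0.93 -0.24  0.26]
 [-0.25 -0.06 -0.97]]
[[ 0.968  0.252 -0.   ]
 [ 0.252 -0.968  0.001]
 [-0.    -0.001 -1.   ]]
```

Emit:
play_rows:
  plan: [0,0,20,0.17,-0.11,0,1,0,0,47,0.34,-0.22,0,1,0,0,47,0.51,-0.33,0,1,0,0,47,0.51,-0.33,0,1,0,0,47,0.51,-0.33,0,1,0,0,47,0.51,-0.33,0,1,0,0,47,0.51,-0.33,0,1,0,0,47,0.51,-0.33,0,1,0,0,47,0.51,-0.33,0,1,0,0,47,0.51,-0.33,0,1,0,0,47,0.51,-0.33,0,1,0,0,47,0.51,-0.33,0,1,0,0,47,0.51,-0.33,0,1,0,0,47,0.51,-0.33,0,1,0,0,47,0.51,-0.33,0,1,0,0,47,0.51,-0.33,0,1]

```text
clock: 2.1
position: [0.5678, -0.1572, 0.2454]
ee_rot: [0.96, -0.279, 0.0, 0.0]
ft_force: [0.5, 0.2, -0.6]
grip_width: 0.998
grasp_force: 0.0
```

Run:
```python
from h import *
print(status.get_obs()['joint_pos'].round(2))
a,m=snap('wrist','w1.png')
x=cv2.cvtColor(a,cv2.COLOR_RGB2BGR); x=(255*(x/255.)**.5).astype('uint8')
cv2.imwrite('pics/w1b.png',cv2.resize(x,(800,600),interpolation=cv2.INTER_CUBIC))
import pickle;pickle.dump(m,open('w1.pkl','wb'));print(proj(m,[.567,-.157,.03]))
```

```text
[ 0.52  0.28 -0.4   1.54  0.11  1.34 -2.03]
[257.09061002 170.16267381]
```

View pics/w1b.png

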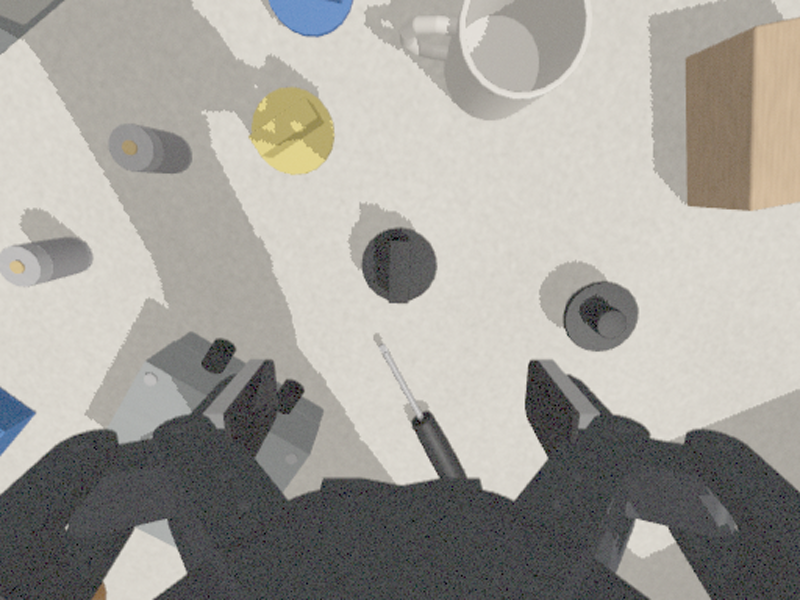

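The bar cover is at (399,265) in the enlarged wrist view, its bar upright in the picture. The blank's round knob is at (600,315), which confirms the choice. I'll measure the bar more finely from the raw pixels.

Run:
```python
from h import *
x=cv2.imread('pics/w1.png'); c=x[140:200,225:285]
c=(255*np.clip(cv2.GaussianBlur(c,(0,0),.6)/90.,0,1)**.7).astype('uint8')
cv2.imwrite('pics/c1.png',cv2.resize(c,(600,600),interpolation=cv2.INTER_CUBIC))
```

```text
(no output)
```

View pics/c1.png

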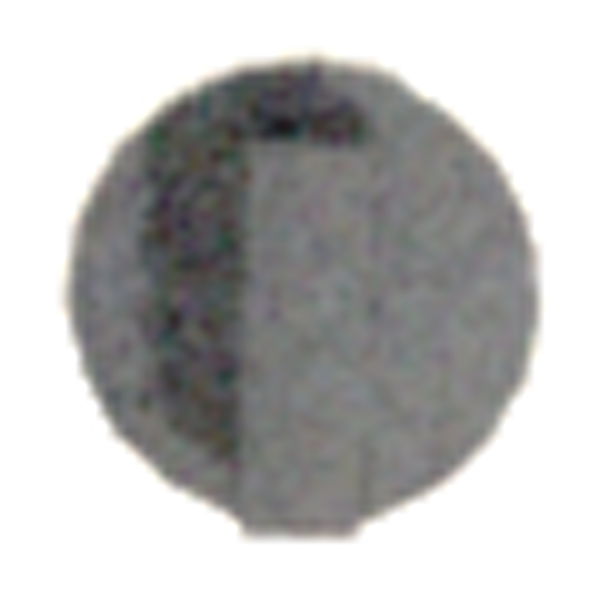

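Run:
```python
from h import *
import pickle
from scipy.optimize import least_squares
m=pickle.load(open('w1.pkl','rb'))
px=lambda p:(np.array(p)+.5)/10-.5+[225,140]
def f(q):
    x,y,a=q;c=np.array([np.cos(a),np.sin(a)]);s=np.array([-c[1],c[0]])
    P=lambda i,j,z:proj(m,np.r_[np.array([x,y])+i*c+j*s,z])
    th=np.linspace(0,6.283,181);F=np.array([P(.032*np.cos(t),.032*np.sin(t),.03) for t in th])
    r=[*(P(-.025,.008,.058)-px([243,533])),*(P(-.025,-.008,.058)-px([360,533])),*(P(.025,.008,.03)-px([248,145])),*(P(.025,-.008,.03)-px([372,145]))]
    r+=[F[:,0].min()-px([70,0])[0],F[:,0].max()-px([538,0])[0],F[:,1].min()-px([0,57])[1]]
    return np.array(r)
a0=np.deg2rad(-32.4)
s=least_squares(f,[.567,-.157,a0]);print(s.x,np.rad2deg(s.x[2]),f(s.x).round(2))
from scipy.spatial.transform import Rotation as Ro
o=status.get_obs();R=Ro.from_quat(o['ee_rot']).as_matrix()
print('tool yaw',np.rad2deg(np.arctan2(R[1,0],R[0,0])),'shift tool',R.T@(np.r_[s.x[:2],.05]-o['position']))
```

```text
[ 0.56780662 -0.15444915 -0.58594314] -33.57206897562746 [-0.72  1.97  0.54  2.22 -0.08 -2.61 -0.06 -2.36 -0.83  1.17  0.83]
tool yaw -32.41510583148376 shift tool [-0.00149495 -0.00219901  0.19540923]
```

Run:
```python
from h import *
import pickle
from scipy.optimize import least_squares
m=pickle.load(open('w1.pkl','rb'))
px=lambda p:(np.array(p)+.5)/10-.5+[225,140]
def f(q):
    x,y,a=q;c=np.array([np.cos(a),np.sin(a)]);s=np.array([-c[1],c[0]])
    P=lambda i,j,z:proj(m,np.r_[np.array([x,y])+i*c+j*s,z])
    th=np.linspace(0,6.283,181);F=np.array([P(.032*np.cos(t),.032*np.sin(t),.03) for t in th])
    r=[*(P(-.025,.008,.058)-px([243,533])),*(P(-.025,-.008,.058)-px([360,533])),*(P(.025,.008,.058)-px([248,145])),*(P(.025,-.008,.058)-px([372,145]))]
    r+=[F[:,0].min()-px([70,0])[0],F[:,0].max()-px([538,0])[0],F[:,1].min()-px([0,57])[1]]
    return np.array(r)
s=least_squares(f,[.567,-.157,-.56]);print(s.x,np.rad2deg(s.x[2]),f(s.x).round(2))
from scipy.spatial.transform import Rotation as Ro
o=status.get_obs();R=Ro.from_quat(o['ee_rot']).as_matrix()
print('shift tool',R.T@(np.r_[s.x[:2],.05]-o['position']))
```

```text
[ 0.56895187 -0.15523791 -0.58713232] -33.64020390975848 [-0.71  0.88  0.56  1.14 -0.67 -0.92  0.44 -0.64 -0.82  1.24 -0.26]
shift tool [-1.05325128e-04 -2.14705599e-03  1.95409596e-01]
```

Emit:
play_rows:
  plan: [0,0,1.2,0,-0.002,0.06,1,0,0,1.2,0,-0.002,0.12,1,0,0,1.2,0,-0.002,0.16,1,0,0,1.2,0,-0.002,0.18,1,0,0,1.2,0,-0.002,0.198,1,0,0,1.2,0,-0.002,0.198,1,0,0,1.2,0,-0.002,0.198,0,0,0,1.2,0,-0.002,0.198,0,0,0,1.2,0,-0.002,0.198,0,0,0,1.2,0,-0.002,0.198,0,0,0,1.2,0,-0.002,0.198,0,0,0,1.2,0,-0.002,0.198,0,0,0,1.2,0,-0.002,0.198,0,0,0,1.2,0,-0.002,0.198,0]
  squeeze: 70

```text
clock: 3.9
position: [0.5693, -0.1554, 0.0478]
ee_rot: [0.957, -0.289, 0.0, 0.0]
ft_force: [-0.5, -0.0, 5.4]
grip_width: 0.169
grasp_force: 69.0
```

Emit:
play_rows:
  plan: [0,0,0,0,0,-0.05,0,0,0,0,0,0,-0.1,0,0,0,0,0,0,-0.15,0,0,0,-10,-0.03,-0.015,-0.17,0,0,0,-20,-0.06,-0.03,-0.17,0,0,0,-30,-0.1,-0.05,-0.17,0,0,0,-40,-0.14,-0.07,-0.17,0,0,0,-50,-0.18,-0.09,-0.17,0,0,0,-58.6,-0.217,-0.104,-0.17,0,0,0,-58.6,-0.217,-0.104,-0.17,0,0,0,-58.6,-0.217,-0.104,-0.17,0,0,0,-58.6,-0.217,-0.104,-0.17,0]

```text
clock: 5.4
position: [0.4461, 0.0505, 0.2171]
ee_rot: [0.977, 0.215, -0.0, -0.0]
ft_force: [0.2, -0.8, -0.7]
grip_width: 0.173
grasp_force: 68.6
```

Run:
```python
from h import *
import pickle
o=status.get_obs();print(o['joint_pos'].round(2),o['ft_force'],o['position'])
from scipy.spatial.transform import Rotation as Ro
R=Ro.from_quat(o['ee_rot']).as_matrix();print('yaw',np.rad2deg(np.arctan2(R[1,0],R[0,0])),R[:,2])
a,m=snap('wrist','w2.png');pickle.dump(m,open('w2.pkl','wb'))
print(proj(m,[.518,.085,.08]))
x=cv2.cvtColor(a,cv2.COLOR_RGB2BGR); x=(255*(x/255.)**.6).astype('uint8')
cv2.imwrite('pics/w2b.png',cv2.resize(x,(800,600),interpolation=cv2.INTER_CUBIC))
```

```text
[ 0.45 -0.01 -0.65  1.91 -0.    1.24 -1.34] [ 0.1811652  -0.84333703 -0.65139695] [0.44614804 0.0505184  0.21709481]
yaw 24.862243269408804 [-3.43361389e-04  1.39880124e-04 -9.99999931e-01]
[256.10369011 102.88815901]
```

View pics/w2b.png

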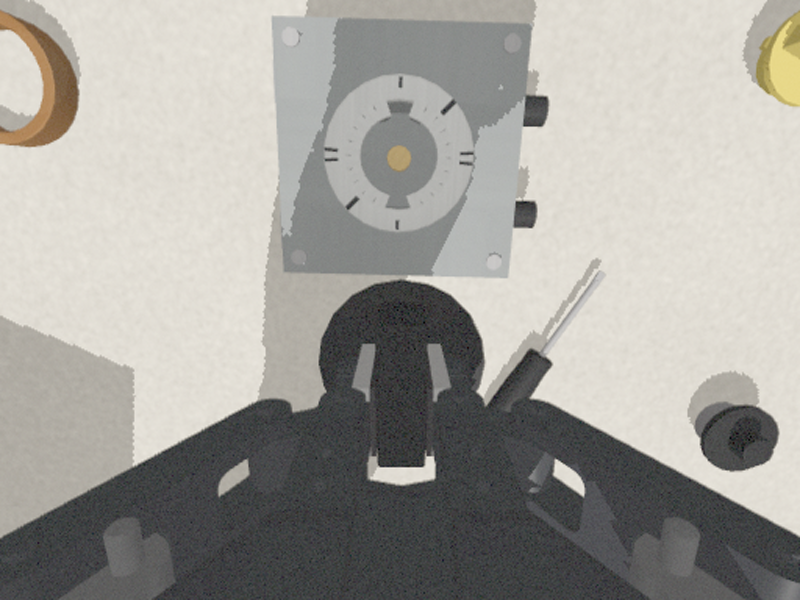

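The well is in clear view: collar centre near (399,153), slot marks at (401,82) and (397,225), long test marks at (449,107) and (351,203). The held flange spans columns 320–484 with its far edge at row 280. I'll fit both.

Run:
```python
from h import *
import pickle
from scipy.optimize import least_squares
from scipy.spatial.transform import Rotation as Ro
m=pickle.load(open('w2.pkl','rb'));o=status.get_obs();R=Ro.from_quat(o['ee_rot']).as_matrix();p0=o['position']
px=lambda u,v:(np.array([u,v])+.5)*.64-.5
th=np.linspace(0,6.283,361)
def circ(x,y,r,z): return np.array([proj(m,[x+r*np.cos(t),y+r*np.sin(t),z]) for t in th])
def fc(q):
    F=circ(*q,.046,.08)
    G=circ(*q,.0235,.08)
    return [F[:,0].min()-px(324,0)[0],F[:,0].max()-px(474,0)[0],F[:,1].min()-px(0,74)[1],F[:,1].max()-px(0,232.5)[1],
      G[:,0].min()-px(361,0)[0],G[:,0].max()-px(437.5,0)[0]]
s=least_squares(fc,[.518,.085]);print('mouth',s.x,np.round(s.fun,2))
a=ray(m,*px(401,82),.08);b=ray(m,*px(397,225),.08);print('marks mid',(a+b)/2,'yaw',np.rad2deg(np.arctan2(*(a-b)[1::-1])))
c=ray(m,*px(449,107),.08);d=ray(m,*px(351,203),.08);print('long mid',(c+d)/2,'yaw+45',45+np.rad2deg(np.arctan2(*(c-d)[1::-1])))
e=ray(m,*px(330.5,155),.08);f=ray(m,*px(466.5,157.5),.08);print('dbl',(e+f)/2,np.rad2deg(np.arctan2(*(e-f)[1::-1]))-90)
zf=p0[2]-.0178
def ff(q):
    F=circ(*q,.032,zf);return [F[:,0].min()-px(320,0)[0],F[:,0].max()-px(484,0)[0],F[:,1].min()-px(0,280)[1]]
k=least_squares(ff,p0[:2]);print('cover',k.x,np.round(k.fun,2),'vs tcp',p0[:2],'in tool',R.T@np.r_[k.x-p0[:2],0])
```

```text
mouth [0.51967422 0.08665793] [-0.59  0.75 -0.49  0.67 -0.44  0.28]
marks mid [0.51997306 0.08693221 0.08      ] yaw 23.08957436011233
long mid [0.51997511 0.08714298 0.08      ] yaw+45 22.730246573487324
dbl [0.52002252 0.08720488 0.08      ] 23.846865307957387
cover [0.44659482 0.05103772] [-1.61  1.61  0.17] vs tcp [0.44612347 0.05065601] in tool [ 5.88193761e-04 -1.47983157e-04 -8.35416799e-08]
```

Emit:
play_rows:
  plan: [0,0,1.8,0.04,-0.001,0,0,0,0,1.8,0.0816,-0.0018,0.02,0,0,0,1.8,0.0816,-0.0018,0.06,0,0,0,1.8,0.0816,-0.0018,0.08,0,0,0,1.8,0.0816,-0.0018,0.08,0,0,0,1.8,0.0816,-0.0018,0.085,0,0,0,1.8,0.0816,-0.0018,0.089,0,0,0,1.8,0.0816,-0.0018,0.093,0,0,0,1.8,0.0816,-0.0018,0.097,0,0,0,1.8,0.0816,-0.0018,0.097,0]

```text
clock: 6.7
position: [0.519, 0.0875, 0.1201]
ee_rot: [0.98, 0.201, -0.0, 0.0]
ft_force: [0.3, -0.5, -0.6]
grip_width: 0.174
grasp_force: 68.5
```

Run:
```python
from h import *
import pickle
o=status.get_obs();print(o['ft_force'].round(2),o['torque'].round(2),o['position'].round(4))
a,m=snap('wrist','w3.png');pickle.dump(m,open('w3.pkl','wb'))
x=cv2.cvtColor(a,cv2.COLOR_RGB2BGR); x=(255*(x/255.)**.5).astype('uint8')
cv2.imwrite('pics/w3b.png',cv2.resize(x[130:320,130:382],(796,600),interpolation=cv2.INTER_CUBIC))
```

```text
[ 0.32 -0.45 -0.64] [-0.09 -0.04 -0.  ] [0.519  0.0875 0.1201]
```

View pics/w3b.png

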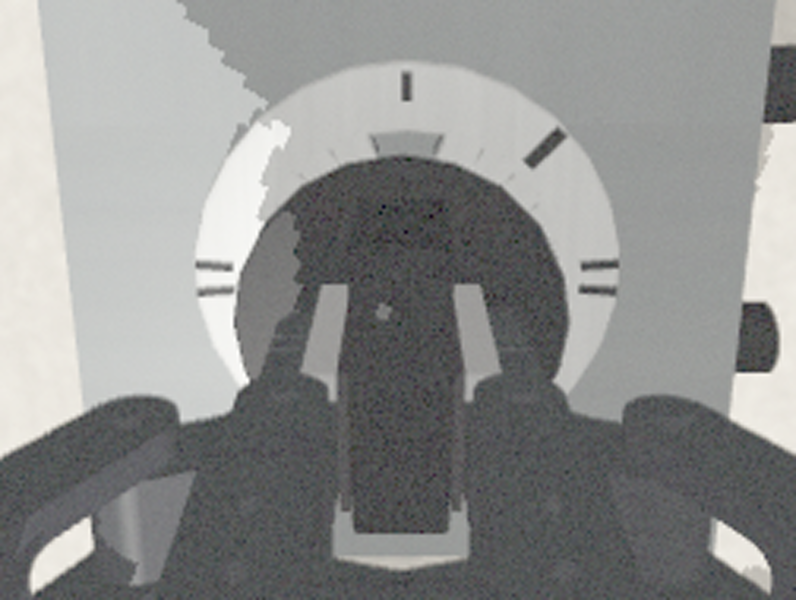

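Emit:
play_rows:
  plan: [0,0,0,0,0.0008,0.002,0,0,0,0,0,0.0008,0.004,0,0,0,0,0,0.0008,0.006,0,0,0,0,0,0.0008,0.008,0,0,0,0,0,0.0008,0.01,0,0,0,0,0,0.0008,0.012,0]

```text
clock: 7.5
position: [0.5194, 0.0869, 0.1083]
ee_rot: [0.98, 0.201, 0.0, 0.0]
ft_force: [-1.4, 0.1, 2.5]
grip_width: 0.171
grasp_force: 68.8
```

Emit:
play_rows:
  plan: [0,0,0,0,0,0.002,0,0,0,0,0,0,0.004,0,0,0,0,0,0,0.0055,0,0,0,0,0,0,0.0055,0,0,0,0,0,0,0.0055,0,0,0,0,0,0,0.0055,0]

```text
clock: 8.25
position: [0.5195, 0.0868, 0.1038]
ee_rot: [0.98, 0.201, 0.0, 0.0]
ft_force: [-6.3, -1.6, 13.7]
grip_width: 0.172
grasp_force: 70.6
```

Emit:
play_rows:
  plan: [0,0,0,-0.0003,0,0.0005,0,0,0,0,-0.0003,0,0.0005,0,0,0,0,-0.0003,0,0.0005,0,0,0,0,-0.0003,0,0.0005,0,0,0,5,-0.0003,0,0.0005,0,0,0,10,-0.0003,0,0.0005,0,0,0,15,-0.0003,0,0.0005,0,0,0,20,-0.0003,0,0.0005,0,0,0,20,-0.0003,0,0.0005,0]

```text
clock: 9.38
position: [0.5201, 0.0868, 0.1038]
ee_rot: [1.0, 0.027, 0.001, 0.0]
ft_force: [-3.7, -1.8, 14.1]
grip_width: 0.173
grasp_force: 70.8
```

Emit:
play_rows:
  plan: [0,0,5,-0.0002,0,0,0,0,0,10,-0.0002,0,0,0,0,0,15,-0.0002,0,0,0,0,0,20,-0.0002,0,0,0,0,0,25,-0.0002,0,0,0,0,0,25,-0.0002,0,0,0,0,0,25,-0.0002,0,0,0,0,0,25,-0.0002,0,0,0,0,0,25,-0.0002,0,0,0,0,0,25,-0.0002,0,0,0]

```text
clock: 10.62
position: [0.52, 0.0869, 0.1037]
ee_rot: [0.982, -0.189, 0.001, -0.0]
ft_force: [-2.1, -0.0, 13.1]
grip_width: 0.173
grasp_force: 70.6
```

Run:
```python
from h import *
from scipy.spatial.transform import Rotation as Ro
o=status.get_obs();R=Ro.from_quat(o['ee_rot']).as_matrix()
print(o['ft_force'].round(2),o['torque'].round(2),o['position'].round(4),np.rad2deg(np.arctan2(R[1,0],R[0,0])),R[:,2].round(4),o['joint_velocities'].round(3))
a,m=snap('wrist','w4.png')
x=cv2.cvtColor(a,cv2.COLOR_RGB2BGR); x=(255*(x/255.)**.5).astype('uint8')
cv2.imwrite('pics/w4b.png',cv2.resize(x[130:320,130:382],(796,600),interpolation=cv2.INTER_CUBIC))
```

```text
[-2.09 -0.03 13.06] [0.01 0.5  0.09] [0.52   0.0869 0.1037] -21.80089936864952 [ 2.8e-03  1.0e-04 -1.0e+00] [ 0.001  0.     0.     0.001 -0.001  0.001 -0.001]
```

View pics/w4b.png

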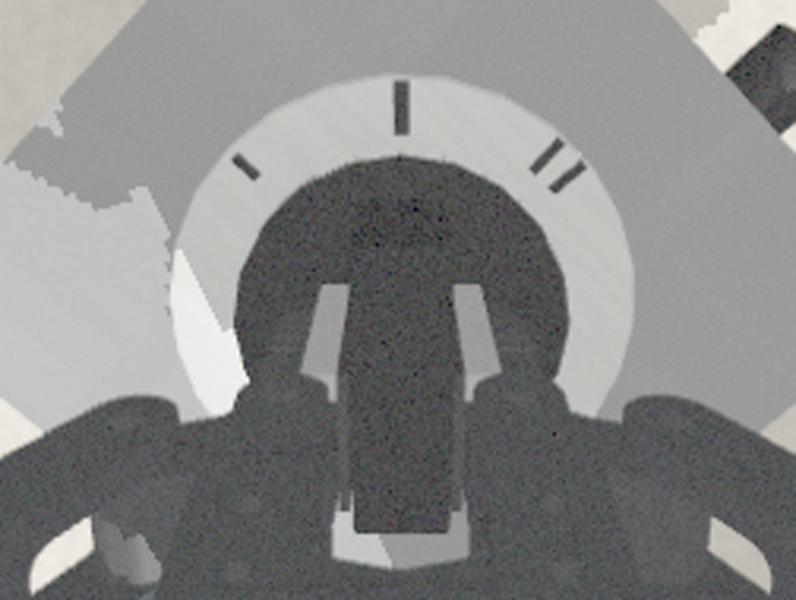

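The bar (columns 350–455, centre 401) points at the long half-way mark at (401,107). The flange is flush and the grip has not slipped, so I'm handing in.

```bash
python3 -c "
from h import *
print(manip.hand_in())"
```

```text
the job is handed in; nothing more can be done
None
```

I pressed the bar cover flush in the well, turned it clockwise to the 45-degree test mark and handed it in with the gripper still holding it; the final wrist view showed the bar on that mark, but no verdict came back.

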